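# Register a mirror tile and hold the loupe in focus over its flaw

## Robot

A 6-joint arm with a two-finger parallel gripper is mounted at the origin on the work surface. World frame = base frame: x ahead of the robot, y to its left, z up, the work surface at z = 0. Lengths are in mm, angles in degrees, forces in N, time in s.
With the tool pointing down it reaches from about 300 to 850 mm from the base axis. Payload 4.2 kg.
Tool frame: the origin (TCP) lies midway between the tips of the shut fingers; the grasp point (between the pads) lies 19 mm behind it (env.tcp_to_grasp is the distance from the TCP to the grasp point, in mm); z points along the fingers, x is the direction in which the jaws open and shut, and the axes are right-handed (so a half turn about z gives the same grasp; the last joint's range is limited). The gripper opens to 91 mm and grips with 3 to 60 N. Pads are 32 mm wide; open, the fingers measure 118 mm over their backs; the gripper's body (76 mm by 178 mm) begins 60 mm behind the grasp point.
Start: joints at [74.828, 18.312, 89.639, -0, 72.044, -1.146], TCP at [139.36, 557.873, 213.976] pointing down, gripper open.
Joint ranges: [-177.97, 177.97], [-48.28, 115.42], [12.27, 149.76], [-77.06, 257.06], [2.81, 150.46], [-146.56, 146.56]. Speed limits (degrees/s): [147.25, 147.25, 180, 180, 180, 180].

## Interface

Orientations are given as [roll, pitch, yaw] about the fixed x, y, z axes, in that order (R = Rz(yaw) Ry(pitch) Rx(roll)).
In Python, from workcell import env gives the robot as it stands.
- The arm moves only by the tool drive_tool, never from a script. Its argument "motion" is a list of rows, each a list of 2 entries, a list of its own where there are three numbers: the shift along the world's x, y, z in m, then the turn, a rotation vector about the world's x, y, z in rad. In form: [[[dx, dy, dz], [wx, wy, wz]], ...]. A call has exactly 10 rows; each row shifts and turns the commanded pose from where the row before left it; what a row does not reach is not made up. A row lasts 1/12 s, in which the tool goes at most 41.7 mm and 7.16 degrees, less where a joint would pass 70% of its speed; a pose out of reach is approached as far as the arm can. A call is refused whole if a number of a shift passes 0.0417 or a number of a turn 0.125, either way. A call with a gripper value outside its range is refused whole. "claw" is the opening, from 0 (shut) to 1 (fully open), set as the call begins (left out, the last holds). The fingers move at their own pace and stop on an object; "force" is the grip in N (left out, the last holds). Time passes only in rows, so rows that do not move let the fingers close, or fill a call up. It gives the time, the measured TCP pose, the force and the opening at its end, in the units of the state.
- env.state(): the state, without advancing time (a new reading comes with each control period).
- env.grab_frame(name): name is "scene" or "side" or "wrist"; returns the picture (480x640x3 uint8, red, green, blue); there is no depth.
- env.camera_params(name): a dict with "fov_y" (degrees; the focal length in pixels is half the picture's height over the tangent of half this angle, whatever the lens; pixels are square), "cx", "cy" (the principal point, pixels), "pose" (4x4, takes a point from camera to world coordinates). Camera axes: x right, y down, z forward; pixel columns grow to the right and rows downward; lengths in mm; the calibration is good to about 2 mm. A picture is of the moment at which its call begins: read the wrist's pose just before it. camera_params takes no time and is no camera call; for the wrist camera it gives the pose at the moment of the call.
- env.job_done(): hands the job in, once; it reports no verdict.
The state is a dict: "time_s": time; "qpos": joint angles; "qvel": joint speeds; "effort": joint torques, N m; "ee_pos": TCP position; "ee_rot": TCP orientation; "force": force on the tool from outside, world axes, zero at the start; "torque": the same for the moment, N m; "gripper_width": finger opening in mm.
Only numpy, scipy, OpenCV 4.12 (cv2) and the standard library are available. Lean on these libraries where they do the work, as an engineer would, in place of code of your own. Each camera call takes 0.05 s, during which the arm holds its last target.

## Task

Square up the smoked glass mirror tile on the inspection stage by pushing it along the plate until two of its edges sit flush against both steel fences. Then take the reading loupe off its wooden rest by the handle and hold it level, centred over the white-circled flaw on the tile, with its rim at the height of the orange focus pointer on the column; never let the loupe touch the mirror. Finish while still holding the loupe steady there, with the tile still against its fences and the focus pointer, the turntable and the other things on the desk left as they were.

Things in the scene. Friction and masses are not known exactly. Their poses are not given: they have to be found in the camera images.
- stage: fixed inspection stage: aluminium plate 210 (x) by 200 (y) mm, flat top 20 mm above the desk. Origin: centre of the underside; axes along the plate's edges, turned up to 17 degrees. Steel fences 10 mm high, 12 thick: the far fence's inner face at stage x = +65 (y -55 to +75), the side fence's at stage y = -55 (x -40 to +65 mm); they meet in the +x, -y corner
- column_top (a point): top of the chrome column, 14 mm thick, that stands on the stage behind the fence corner, at stage x = 85, y = -80 mm; 193 mm above the desk
- pointer_tip (a point): tip of the thin orange focus pointer, 40 mm long, reaching from a black collar on the column over the fence corner towards the tile. Its height marks the focal height: 88 to 128 mm above the desk, different each time. Tip at stage x = 55, y = -53 mm. It slides stiffly up and down if pushed (about 6 N): do not touch
- tile_center (a point): smoked glass mirror tile, 80 (its x) by 60 (its y) by 8 mm, about 100 g, loose on the stage plate. This point is its centre, 4 mm above the plate. Fully registered, it lies at stage x = +25, y = -25 mm with its axes along the stage's; it starts 15 to 40 mm short of that in both x and y, turned up to 17 degrees
- tile_flaw (a point): the flaw on the tile's upper face, a white dot in a white circle 12 mm across, at tile x = -10, y = +8 mm from the tile's centre, 8 mm above the plate
- loupe_lens (a point): reading loupe: clear lens in a round brass rim 73 mm across and 11 mm thick, with a straight handle; 110 g in all. This point is the centre of the lens, half-way through rim and lens. z is the lens axis (up as it lies, level); the handle runs from the rim along the loupe's -x
- loupe_grip (a point): where to grip the loupe's handle, on its axis, 78 mm from the lens centre along the loupe's -x. The handle is a black square bar 16 by 16 mm, from 47 to 147 mm from the lens centre. On the rest this point is 38 mm above the desk with only the rest's 8 mm base below; the rest's supports carry the rim and the handle's end (127 to 143 mm from the lens centre)
- rest: wooden lens rest, fixed for the episode, base 215 (x) by 70 (y) by 8 mm. Origin at the centre of its underside. The loupe lies along its x axis, lens centre 55 mm to +x, handle towards -x (towards the robot, turned by up to 23 degrees). Stage and rest change sides of the desk from time to time
- turntable: cast iron turntable in the middle of the desk, 140 mm across, carrying a microfilm reel 92 mm across; 58 mm high to the spindle's end. Origin at the centre of its underside. Leave alone
- platter (a joint): turn of the turntable's platter with its reel, rad; it turns easily. Leave alone
- lens_cap: yellow plastic lens cap, 54 mm across, 10 mm high, loose. Origin at the centre of its underside. Leave alone
- focus_knob: chrome focus knob, 39 mm across, 32 mm high with its shaft stub, loose. Origin at the centre of its underside. Leave alone
- pulley: copper motor pulley, 44 mm across, 24 mm high, loose. Origin at the centre of its underside. Leave alone
- reel_box: cardboard box with a film reel, 100 by 100 by 28 mm, loose. Origin at the centre of its underside. Leave alone
- driver: screwdriver, 170 mm long, loose, lying on the desk at the back. Leave alone
Mind the look-alikes: they are no part of the job. Of the things shaped like the part that bears loupe_lens, the brass one is meant. Of the things that look like the part that bears tile_center, the smaller one is meant.

How it is judged (in metres and radians):
On the way, in this order (a step that is already met when the one before it is completed fails the run):
1. the mirror tile lies flush against both fences (x of tile_center in the frame of stage above 0.022 m and y of tile_center in the frame of stage below -0.022 m and angle between the x axis of tile_center and the x axis of stage, either way round below 0.04 rad), for 0.2 s.
2. the loupe is lifted clear of its rest in the gripper (z of loupe_lens in the frame of rest above 0.055 m and contact force between loupe and rest below 0.05 N and contact force between loupe and the fingers above 1 N), for 0.2 s.
At the end, for the whole second after the job is handed in: Loupe held still by its handle in the fingers, touching nothing else, lens centre within 10 mm of the flaw seen from above and within 6 mm of the pointer tip's height, level to 0.10 rad; tile flat, both edges within 3 mm of the fences, square to 0.04 rad (all of step 1 and angle between tile_center's own z axis and vertical below 0.05 rad and horizontal distance between loupe_lens and tile_flaw below 0.01 m and z of loupe_lens in the frame of pointer_tip between -0.006 and 0.006 m and angle between loupe_lens's own z axis and vertical below 0.1 rad and linear speed of loupe below 0.02 m/s and contact force between loupe_c0 and the fingers above 1 N and contact force between loupe and stage below 0.05 N and contact force between loupe and tile below 0.05 N and contact force between loupe and rest below 0.05 N); the arm keeps its last pose, push and grip.
It fails at once if the loupe touches the mirror tile (contact force between loupe and tile above 0.3 N).
It fails at once if the focus pointer is shifted by more than 4 mm (distance of pointer_tip from where it was at the start of the episode above 0.004 m).
It fails at once if a bystander is pushed more than 15 mm or the turntable is turned more than 0.25 rad (distance of any of lens_cap, focus_knob, pulley, reel_box, driver from where it was at the start of the episode above 0.015 m or value of joint platter above 0.25 rad or value of joint platter below -0.25 rad).
It also fails if it takes over 72 s, if anything falls off the work surface, if the arm or the gripper's body presses on something with over 40 N, if the wrist force passes 120 N, or if a joint passes its speed limit or range.

## Working session

There is one attempt and no reset: what is moved stays moved. The work goes in short steps, Python scripts to look and compute and a tool call to move; the robot and the scene stay as the last step left them, time stands still between calls to the robot, and variables do not carry over. Pictures are saved under pics/ and viewed, and the job is handed in when it is done.

Besides the shell and the picture viewer there is one more tool, called after "Emit:" by a JSON object that holds its "name" and its "arguments". drive_tool: Moves the arm, as the interface text tells. Its arguments: {"type":"object","properties":{"motion":{"type":"array","items":{"type":"array"}},"claw":{"type":"number"},"force":{"type":"number"}},"required":["motion"]}

```bash
mkdir -p pics; ls; cat > h.py <<'E'
from workcell import env
import numpy as np, cv2
def cam(n):
    s=env.camera_params(n); return s
def shot(n,f):
    p=env.camera_params(n); im=env.grab_frame(n); cv2.imwrite('pics/'+f+'.png',im[:,:,::-1]); np.savez('pics/'+f+'.npz',pose=np.array(p['pose']),fov=p['fov_y'],cx=p['cx'],cy=p['cy'],im=im); return im
def load(f): return np.load('pics/'+f+'.npz')
def ray(P,u,v):
    f=240/np.tan(np.radians(float(P['fov']))/2); d=np.array([(u-P['cx'])/f,(v-P['cy'])/f,1.]); T=P['pose']; return T[:3,3],T[:3,:3]@d
def onz(P,u,v,z):
    o,d=ray(P,u,v); return o+d*(z-o[2])/d[2]
def proj(P,X):
    f=240/np.tan(np.radians(float(P['fov']))/2); T=P['pose']; c=T[:3,:3].T@(np.array(X)-T[:3,3]); return np.array([f*c[0]/c[2]+P['cx'],f*c[1]/c[2]+P['cy']])
def tri(L):
    A=np.zeros((3,3));b=np.zeros(3)
    for P,u,v in L:
        o,d=ray(P,u,v);d=d/np.linalg.norm(d);M=np.eye(3)-np.outer(d,d);A+=M;b+=M@o
    return np.linalg.solve(A,b)
E
python3 - <<'E'
from h import *
for n in('scene','side','wrist'):
    shot(n,n+'0'); p=env.camera_params(n); print(n,p)
print(env.state(), env.tcp_to_grasp)
E
```

```text
pics
scene {'fov_y': 47.79048638584558, 'cx': 315.40805338447973, 'cy': 239.29862654749925, 'pose': array([[ 6.98114964e-01,  5.25367891e-01, -4.86440209e-01,
         1.18716741e+03],
       [ 7.15697933e-01, -4.92789261e-01,  4.94909297e-01,
        -5.54736742e+02],
       [ 2.02969422e-02, -6.93647838e-01, -7.20028271e-01,
         1.10776550e+03],
       [ 0.00000000e+00,  0.00000000e+00,  0.00000000e+00,
         1.00000000e+00]])}
side {'fov_y': 53.92379060652777, 'cx': 319.53535257006234, 'cy': 229.8213953675758, 'pose': array([[ 9.63567374e-01, -1.27525986e-01,  2.35106443e-01,
         2.07277890e+02],
       [-2.67389881e-01, -4.80225097e-01,  8.35396019e-01,
        -1.04225883e+03],
       [ 6.36931321e-03, -8.67825431e-01, -4.96828393e-01,
         8.21144302e+02],
       [ 0.00000000e+00,  0.00000000e+00,  0.00000000e+00,
         1.00000000e+00]])}
wrist {'fov_y': 63.19974152992772, 'cx': 318.07091260655596, 'cy': 240.14184723407325, 'pose': array([[ 2.42513628e-01,  9.27958757e-01,  2.82983544e-01,
         5.81254140e+01],
       [ 9.70147047e-01, -2.31558545e-01, -
[... 173 characters left out ...]
0000000e+00,
         1.00000000e+00]])}
{'time_s': 0.15, 'qpos': array([ 7.48259350e+01,  1.83434133e+01,  8.96888727e+01, -1.28581372e-03,
        7.20455349e+01, -1.14651242e+00]), 'qvel': array([-0.0171562 , -0.05436389, -0.11017223, -0.08035227, -0.02754969,
        0.15254473]), 'effort': array([ 5.35662384e-04, -4.12776732e+01, -2.32155597e+01,  7.26787420e-02,
        4.34211048e-02, -1.04108306e-04]), 'ee_pos': array([139.28658629, 557.48577717, 213.32157303]), 'ee_rot': array([-1.79999665e+02,  7.78297833e-02,  7.59728449e+01]), 'force': array([ 0.06830849, -0.49479409, -0.83965247]), 'torque': array([ 0.00254986, -0.0217563 , -0.03419243]), 'gripper_width': 91.17552746304793} 18.8
```

View pics/scene0.png

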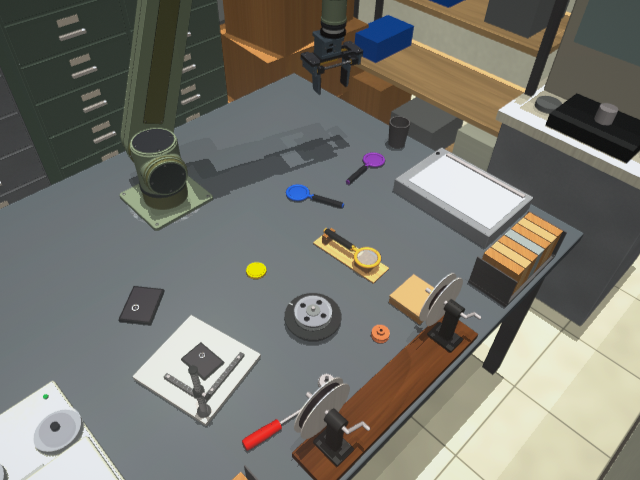

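View pics/side0.png

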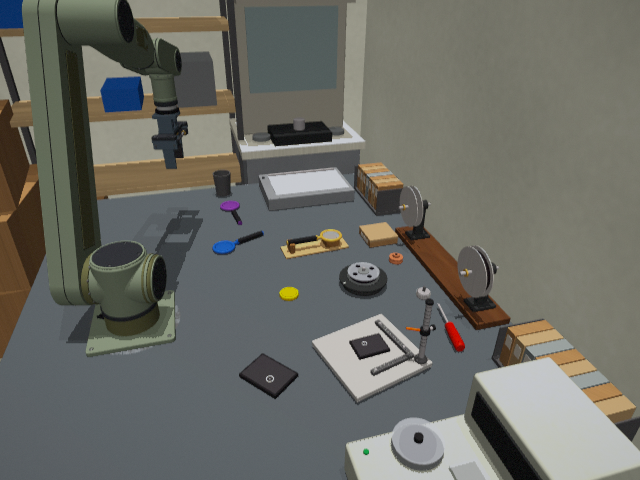

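View pics/wrist0.png

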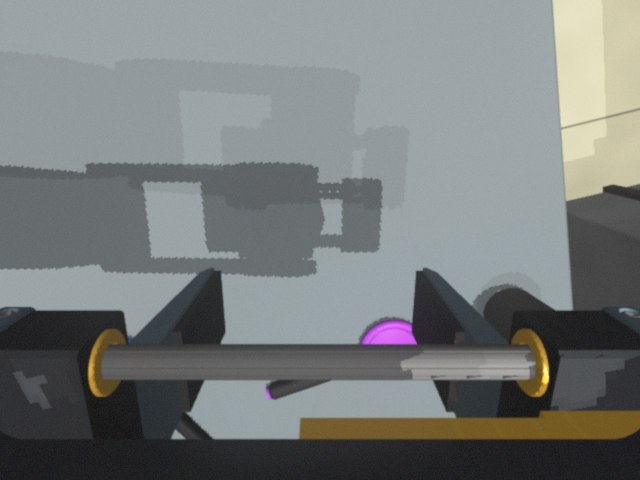

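The scene view shows the stage around (197,368), with the tile at (202,360). The brass loupe and its rest are around (350,255), and the turntable is at (313,315). In the side view the stage is around (372,352) and the pointer around (415,329). Next I'll zoom in.

```bash
python3 - <<'E'
from h import *
def crop(n,x,y,w,h,k):
    im=cv2.imread(f'pics/{n}.png')[y:y+h,x:x+w]; return cv2.resize(im,None,fx=k,fy=k,interpolation=cv2.INTER_CUBIC)
cv2.imwrite('pics/c1.png',crop('scene0',125,310,140,115,5))
cv2.imwrite('pics/c2.png',crop('side0',300,280,140,120,5))
cv2.imwrite('pics/c3.png',np.hstack([crop('scene0',305,220,95,70,4),crop('side0',270,220,95,70,4)]))
E
```

```text
(no output)
```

View pics/c1.png

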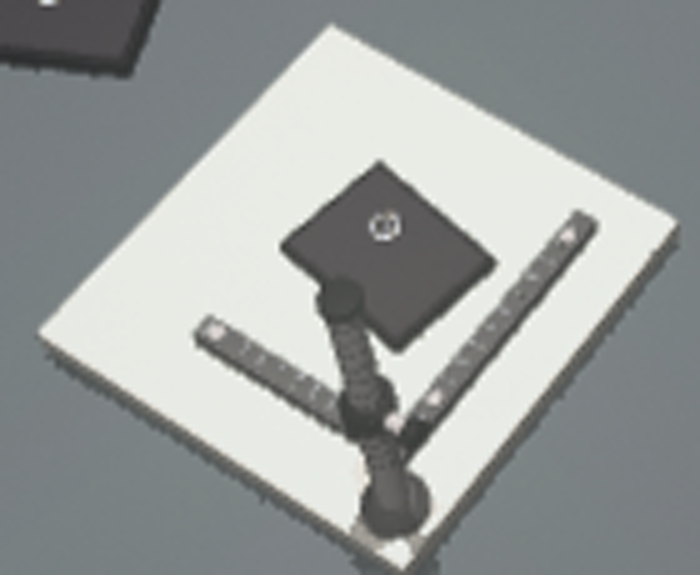

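View pics/c2.png

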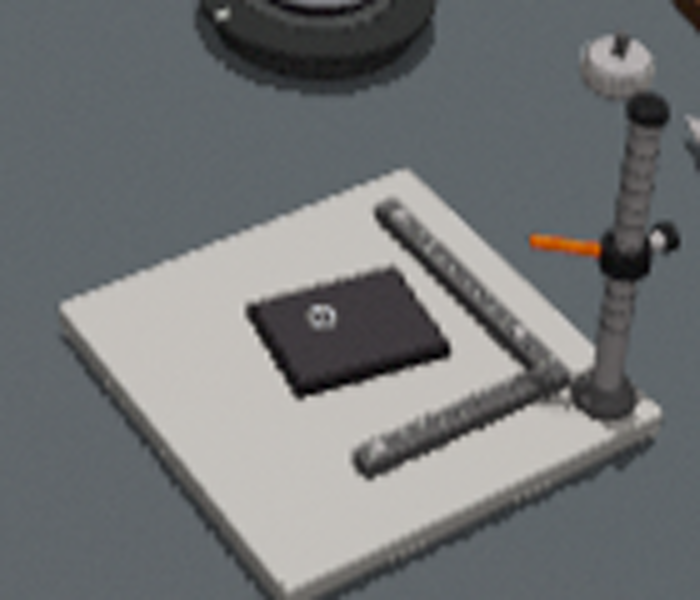

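View pics/c3.png

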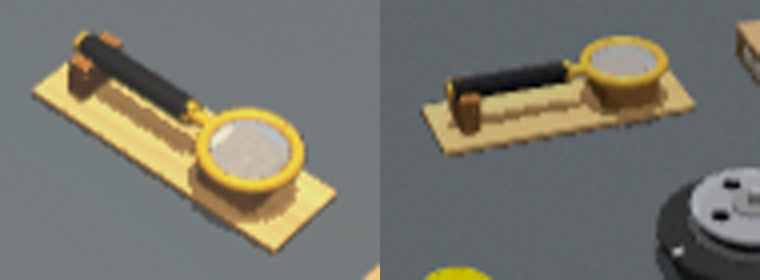

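```bash
cat > m1.py <<'E'
from h import *
S=load('scene0');D=load('side0')
def sc(u,v):return S,125+u/5,310+v/5
def sd(u,v):return D,300+u/5,280+v/5
def s3(u,v):return S,305+u/4,220+v/4
def d3(u,v):return D,270+(u-380)/4,220+v/4
np.set_printoptions(precision=1,suppress=True)
def both(name,a,b,z):
    A=np.array([onz(*p,z)[:2] for p in a]);B=np.array([onz(*p,z)[:2] for p in b]);print(name);print(np.hstack([A,B]),A.mean(0),B.mean(0))
    for Q in(A,B):
        d=np.diff(np.vstack([Q,Q[:1]]),axis=0);print(' len',np.linalg.norm(d,axis=1),'ang',np.degrees(np.arctan2(d[:,1],d[:,0])))
# order: near-left, far-left, far-right, near-right
both('stage',[sc(332,25),sc(680,222),sc(403,570),sc(38,333)],[sd(60,308),sd(405,170),sd(662,408),sd(285,592)],20)
both('tile',[sc(380,162),sc(497,265),sc(400,348),sc(282,245)],[sd(248,303),sd(395,267),sd(450,345),sd(300,388)],28)
both('flaw',[sc(385,226)],[sd(321,318)],28)
both('column top',[sc(340,290)],[sd(650,105)],193)
print('tip', tri([sd(531,239),sc(390,420)]))
both('lens',[s3(251,148)],[d3(624,60)],44)
both('hend',[s3(84,44)],[d3(455,88)],46)
both('restbase',[s3(75,48),s3(335,192),s3(275,250),s3(33,92)],[d3(422,104),d3(665,70),d3(694,106),d3(447,152)],8)
E
python3 m1.py
```

```text
stage
[[ 428.8 -207.6  423.4 -214.5]
 [ 630.5 -156.5  623.2 -162.3]
 [ 679.  -348.9  674.3 -350.1]
 [ 477.6 -399.9  471.6 -403.9]] [ 554.  -278.2] [ 548.1 -282.7]
 len [208.1 198.4 207.8 198.4] ang [  14.2  -75.9 -165.8  104.2]
 len [206.5 194.7 209.7 195.4] ang [  14.6  -74.8 -165.2  104.3]
tile
[[ 514.  -239.6  509.2 -243. ]
 [ 594.8 -233.8  586.8 -237.9]
 [ 598.6 -290.2  591.9 -294.5]
 [ 519.6 -297.8  514.4 -302.2]] [ 556.7 -265.3] [ 550.6 -269.4]
 len [81.1 56.6 79.4 58.6] ang [   4.1  -86.2 -174.5   95.5]
 len [77.8 56.9 77.9 59.4] ang [   3.8  -84.9 -174.4   95. ]
flaw
[[ 543.5 -258.2  539.6 -261.7]] [ 543.5 -258.2] [ 539.6 -261.7]
 len [0.] ang [0.]
 len [0.] ang [0.]
column top
[[ 653.  -332.5  650.1 -339.8]] [ 653.  -332.5] [ 650.1 -339.8]
 len [0.] ang [0.]
 len [0.] ang [0.]
tip [ 636.1 -309.9   78.7]
lens
[[610.1 232.2 602.  222.2]] [610.1 232.2] [602.  222.2]
 len [0.] ang [0.]
 len [0.] ang [0.]
hend
[[467.1 218.7 459.3 211.4]] [467.1 218.7] [459.3 211.4]
 len [0.] ang [0.]
 len [0.] ang [0.]
restbase
[[439.8 238.8 440.2 255.2]
 [656.1 270.3 649.  255.9]
 [661.8 203.  654.3 194.9]
 [450.4 186.7 445.  179.9]] [552.  224.7] [547.1 221.5]
 len [218.7  67.6 212.1  53.1] ang [   8.3  -85.2 -175.6  101.5]
 len [208.7  61.2 209.8  75.4] ang [   0.2  -85.  -175.9   93.6]
```

The two cameras disagree by about 6 mm, so I'll refine the estimates with the wrist camera. First I'll fly over the rest.

Emit:
{"name": "drive_tool", "arguments": {"motion": [[[0.024,-0.0166,0.0035],[0,0,0.0125]],[[0.024,-0.0166,0.0035],[0,0,0.0125]],[[0.024,-0.0166,0.0035],[0,0,0.0125]],[[0.024,-0.0166,0.0035],[0,0,0.0125]],[[0.024,-0.0166,0.0035],[0,0,0.0125]],[[0.024,-0.0166,0.0035],[0,0,0.0125]],[[0.024,-0.0166,0.0035],[0,0,0.0125]],[[0.024,-0.0166,0.0035],[0,0,0.0125]],[[0.024,-0.0166,0.0035],[0,0,0.0125]],[[0.024,-0.0166,0.0035],[0,0,0.0125]]]}}

```text
time_s: 0.98
ee_pos: [380.3, 390.8, 248.9]
ee_rot: [-180.0, 0.0, 83.2]
force: [0.1, 0.5, -0.1]
gripper_width: 91.1
```

Emit:
{"name": "drive_tool", "arguments": {"motion": [[[0.024,-0.0166,0.0035],[0,0,0.0125]],[[0.024,-0.0166,0.0035],[0,0,0.0125]],[[0.024,-0.0166,0.0035],[0,0,0.0125]],[[0.024,-0.0166,0.0035],[0,0,0.0125]],[[0.024,-0.0166,0.0035],[0,0,0.0125]],[[0.024,-0.0166,0.0035],[0,0,0.0125]],[[0.024,-0.0166,0.0035],[0,0,0.0125]],[[0.024,-0.0166,0.0035],[0,0,0.0125]],[[0.024,-0.0166,0.0035],[0,0,0.0125]],[[0.024,-0.0166,0.0035],[0,0,0.0125]]]}}

```text
time_s: 1.82
ee_pos: [620.3, 224.8, 283.7]
ee_rot: [-179.9, 0.0, 90.3]
force: [0.1, 0.7, 0.9]
gripper_width: 91.5
```

```bash
python3 - <<'E'
from h import *
s=env.state();print(s['time_s'],s['ee_pos'],s['ee_rot'],s['qpos'])
shot('wrist','w1')
E
```

```text
1.8167 [620.25522034 224.79501863 283.66604701] [-1.79948579e+02  6.95768342e-03  9.03271049e+01] [ 1.89179280e+01  2.46011377e+01  7.00669284e+01  9.83072296e-03
  8.53828901e+01 -7.14099695e+01]
```

View pics/w1.png

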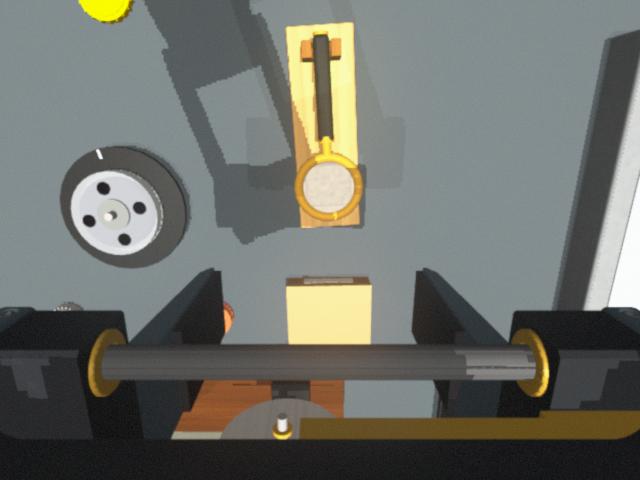

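The wrist view shows the loupe's lens at about (329,186) and the handle's end at (320,35). I'll measure it and move on to the stage.

```bash
cat > m2.py <<'E'
from h import *
np.set_printoptions(precision=1,suppress=True)
W=load('w1');im=W['im'];hsv=cv2.cvtColor(im,cv2.COLOR_RGB2HSV)
cv2.imwrite('pics/c4.png',cv2.resize(im[15:240,270:375,::-1],None,fx=2.6,fy=2.6,interpolation=cv2.INTER_CUBIC))
m=cv2.inRange(hsv,(15,150,60),(32,255,255));m[:150]=0;m[232:]=0
ys,xs=np.nonzero(m);c=cv2.minEnclosingCircle(np.c_[xs,ys].astype(np.float32)) ;print(c)
dk=(im.max(2)<55).astype(np.uint8);dk[:,:305]=0;dk[:,345:]=0;dk[:40]=0;dk[138:]=0
for r in range(45,138,15):
    x=np.nonzero(dk[r])[0];print(r,x.min(),x.max())
for n,u,v,z in [('lens',329.5,186.5,38),('grip?',322.5,105,46),('hend',320.5,35,46)]: print(n,onz(W,u,v,z))
for u,v in[(286,26),(353,22),(360,226),(301,228)]:print(onz(W,u,v,8))
E
python3 m2.py
```

```text
((328.0, 185.0928497314453), 35.602195739746094)Traceback (most recent call last):
  File "m2.py", line 9, in <module>
    x=np.nonzero(dk[r])[0];print(r,x.min(),x.max())
                                   ~~~~~^^
    return umr_minimum(a, axis, None, out, keepdims, initial, where)
ValueError: zero-size array to reduction operation minimum which has no identity
```

View pics/c4.png

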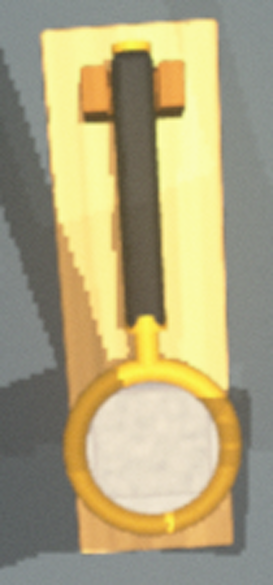

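```bash
python3 - <<'E'
from h import *
np.set_printoptions(precision=1,suppress=True)
W=load('w1')
L=onz(W,328.8,186.2,38)
a=onz(W,320.8,35,46);b=onz(W,326.7,138.8,46)
print(L,a,b,np.linalg.norm(a-b))
for p in(a,b):
    d=L-p;print(np.linalg.norm(d[:2]),np.degrees(np.arctan2(d[1],d[0])))
d=(L-a);print(np.degrees(np.arctan2(*(b-a)[1::-1])))
for u,v in[(286,26),(353,22),(360,226),(301,228)]:print(onz(W,u,v,8))
E
```

```text
[603.1 237.9  38. ] [458.8 228.2  46. ] [553.6 234.9  46. ] 95.05410641122414
144.62201947834083 3.8490398835320234
49.56948852701736 3.4786993263475243
4.042166720749599
[443.4 192.7   8. ]
[439.4 261.2   8. ]
[654.9 276.3   8. ]
[657.7 206.5   8. ]
```

Emit:
{"name": "drive_tool", "arguments": {"motion": [[[-0.004,-0.036,0.004],[0,0,-0.066]],[[-0.004,-0.036,0.004],[0,0,-0.066]],[[-0.004,-0.036,0.004],[0,0,-0.066]],[[-0.004,-0.036,0.004],[0,0,-0.066]],[[-0.004,-0.036,0.004],[0,0,-0.066]],[[-0.004,-0.036,0.004],[0,0,-0.066]],[[-0.004,-0.036,0.004],[0,0,-0.066]],[[-0.004,-0.036,0.004],[0,0,-0.066]],[[-0.004,-0.036,0.004],[0,0,-0.066]],[[-0.004,-0.036,0.004],[0,0,-0.066]]]}}

```text
time_s: 2.7
ee_pos: [578.7, -135.6, 323.9]
ee_rot: [-180.0, 0.0, 52.3]
force: [0.3, -0.6, 0.9]
gripper_width: 91.5
```

Emit:
{"name": "drive_tool", "arguments": {"motion": [[[-0.004,-0.019,0],[0,0,-0.066]],[[-0.004,-0.019,0],[0,0,-0.066]],[[-0.004,-0.019,0],[0,0,-0.066]],[[-0.004,-0.019,0],[0,0,-0.066]],[[-0.004,-0.019,0],[0,0,-0.066]],[[-0.004,-0.019,0],[0,0,-0.066]],[[-0.004,-0.019,0],[0,0,-0.066]],[[-0.004,-0.019,0],[0,0,-0.066]],[[-0.004,-0.019,0],[0,0,-0.066]],[[-0.004,-0.019,0],[0,0,-0.066]]], "claw": 0.45}}

```text
time_s: 3.53
ee_pos: [539.0, -324.8, 323.6]
ee_rot: [-180.0, 0.0, 14.5]
force: [0.1, 0.5, 0.2]
gripper_width: 40.6
```

```bash
python3 - <<'E'
from h import *
s=env.state();print(s['time_s'],s['ee_pos'],s['ee_rot'],s['qpos'],s['gripper_width'])
shot('wrist','w2')
E
```

```text
3.5333 [ 538.96171711 -324.78828784  323.56167088] [-1.79963570e+02  2.29297235e-02  1.44750220e+01] [-3.21255738e+01  2.10914344e+01  7.00126216e+01  8.37140304e-03
  8.89381679e+01 -4.66007468e+01] 40.58251235460936
```

View pics/w2.png

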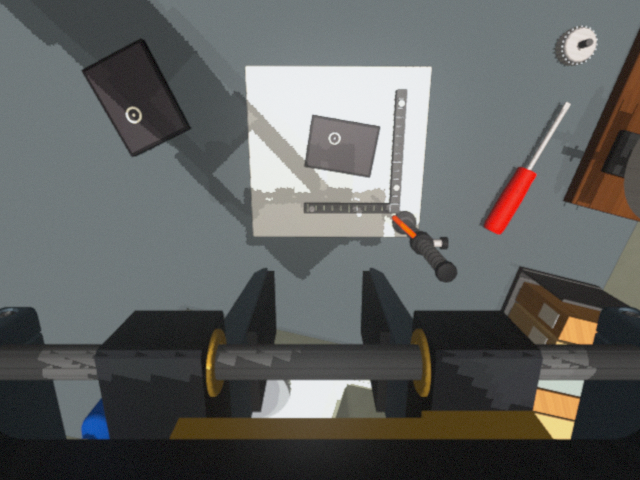

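```bash
python3 - <<'E'
from h import *
np.set_printoptions(precision=1,suppress=True)
W=load('w2');im=W['im']
cv2.imwrite('pics/c5.png',cv2.resize(im[55:290,235:465,::-1],None,fx=2.5,fy=2.5,interpolation=cv2.INTER_CUBIC))
Q=np.array([onz(W,*p,20)[:2] for p in [(246,67),(432,67),(418,237),(253,237)]]);print(Q,Q.mean(0))
d=np.diff(np.vstack([Q,Q[:1]]),axis=0);print(' len',np.linalg.norm(d,axis=1),'ang',np.degrees(np.arctan2(d[:,1],d[:,0])))
E
```

```text
[[ 424.9 -206.6]
 [ 626.5 -154.5]
 [ 675.2 -346.9]
 [ 472.7 -399.1]] [ 549.8 -276.8]
 len [208.2 198.4 209.1 198.4] ang [  14.5  -75.8 -165.5  103.9]
```

View pics/c5.png

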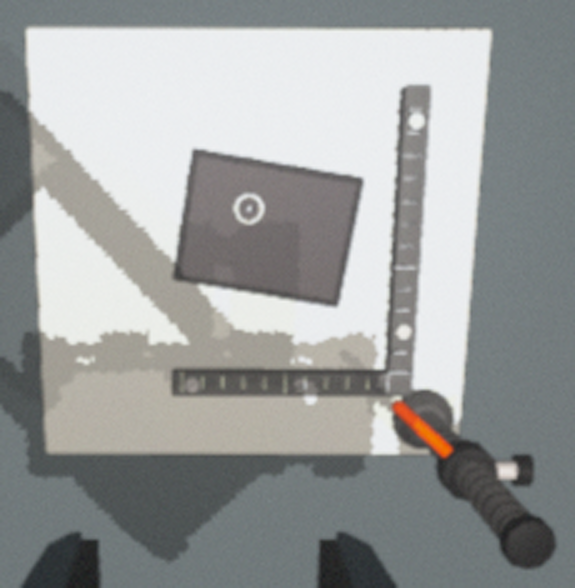

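```bash
cat > stage.py <<'E'
from h import *
np.set_printoptions(precision=1,suppress=True)
SY=np.radians(14.35);SC=np.array([549.8,-276.8])
R=np.array([[np.cos(SY),-np.sin(SY)],[np.sin(SY),np.cos(SY)]])
def toS(p):return R.T@(np.array(p)[:2]-SC)
def toW(p):return SC+R@np.array(p)
E
python3 - <<'E'
from stage import *
W=load('w2')
q=lambda u,v:(W,235+u/2.5,55+v/2.5)
C=[(194,150),(362,180),(337,305),(176,279)]
Q=np.array([toS(onz(*q(*p),28)) for p in C]);print(Q,Q.mean(0))
d=np.diff(np.vstack([Q,Q[:1]]),axis=0);print(' len',np.linalg.norm(d,axis=1),'ang',np.degrees(np.arctan2(d[:,1],d[:,0])))
print('flaw',toS(onz(*q(249,209),28)))
print('fence inner far',toS(onz(*q(400,100),30)),toS(onz(*q(386,370),30)),'side',toS(onz(*q(175,369),30)))
print('coltop',toS(onz(*q(530,540),193)))
# pointer tip z: solve ray vs stage xy (55,-53) 
P=toW((55,-53))
for cam,u,v in [q(394,403),(load('side0'),300+531/5,280+239/5)]:
    o,dd=ray(cam,u,v)
    t=((P-o[:2])@dd[:2])/(dd[:2]@dd[:2]);print('tip z',o+dd*t, P)
    for z in(85,100,115,128):print(z,toS(onz(cam,u,v,z)))
print('tri',tri([q(394,403),(load('side0'),300+531/5,280+239/5)]))
E
```

```text
[[-29.1  47.9]
 [ 48.   34.9]
 [ 38.9 -22.3]
 [-37.7 -10.2]] [ 5.  12.6]
 len [78.2 57.9 77.5 58.7] ang [ -9.5 -99.1 171.   81.6]
flaw [-3.7 21.9]
fence inner far [63.1 69.3] [ 63.6 -53.3] side [-38.4 -53. ]
coltop [ 84.  -77.2]
tip z [ 616.1 -314.7   99.2] [ 616.2 -314.5]
85 [ 57.6 -56.5]
100 [ 54.6 -53. ]
115 [ 51.7 -49.4]
128 [ 49.1 -46.3]
tip z [ 616.1 -314.4  104.6] [ 616.2 -314.5]
85 [ 70.7 -36.3]
100 [ 58.6 -49. ]
115 [ 46.5 -61.6]
128 [ 36.1 -72.6]
tri [ 615.5 -314.   104.2]
```

The tile's centre is at stage (5, 12.6), turned −9°, and the pointer is at z≈100–104. I'll push it along −y first, using two spread fingertips.

Emit:
{"name": "drive_tool", "arguments": {"motion": [[[0,0.012,-0.029],[0,0,0]],[[0,0.012,-0.029],[0,0,0]],[[0,0.012,-0.029],[0,0,0]],[[0,0.012,-0.029],[0,0,0]],[[0,0.012,-0.029],[0,0,0]],[[0,0.012,-0.029],[0,0,0]],[[0,0.012,-0.029],[0,0,0]],[[0,0.012,-0.029],[0,0,0]],[[-0.001,0.012,-0.029],[0,0,0]],[[0,0.012,-0.029],[0,0,0]]]}}

```text
time_s: 4.42
ee_pos: [537.9, -203.0, 32.6]
ee_rot: [-180.0, 0.0, 14.7]
force: [0.4, -0.7, -0.3]
gripper_width: 41.2
```

Emit:
{"name": "drive_tool", "arguments": {"motion": [[[0,0,-0.003],[0,0,0]],[[0,0,-0.003],[0,0,0]],[[0,0,-0.003],[0,0,0]],[[0,0,0],[0,0,0]],[[0.001,-0.0039,0],[0,0,0]],[[0.001,-0.0039,0],[0,0,0]],[[0.001,-0.0039,0],[0,0,0]],[[0.001,-0.0039,0],[0,0,0]],[[0.001,-0.0039,0],[0,0,0]],[[0.001,-0.0039,0],[0,0,0]]]}}

```text
time_s: 5.25
ee_pos: [544.3, -228.0, 25.1]
ee_rot: [-180.0, -0.0, 14.6]
force: [-0.9, 2.1, 2.0]
gripper_width: 41.3
```

```bash
python3 - <<'E'
from stage import *
s=env.state();print(s['time_s'],s['ee_pos'],s['ee_rot'],s['force'],toS(s['ee_pos']))
shot('wrist','w3')
E
```

```text
5.25 [ 544.3 -228.    25.1] [-180.    -0.    14.6] [-0.9  2.1  2. ] [ 6.8 48.6]
```

View pics/w3.png

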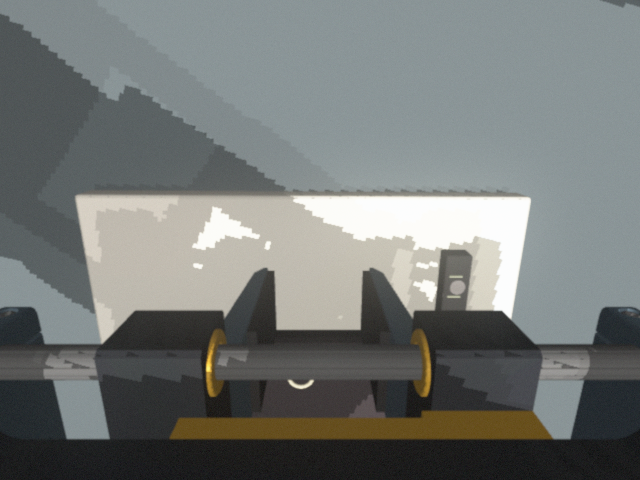

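The fingers are behind the tile's edge (row ~332) and pushing. I'll carry on.

Emit:
{"name": "drive_tool", "arguments": {"motion": [[[0.0006,-0.0024,0],[0,0,0]],[[0.0006,-0.0024,0],[0,0,0]],[[0.0006,-0.0024,0],[0,0,0]],[[0.0006,-0.0024,0],[0,0,0]],[[0.0006,-0.0024,0],[0,0,0]],[[0.0006,-0.0024,0],[0,0,0]],[[0.0006,-0.0024,0],[0,0,0]],[[0.0006,-0.0024,0],[0,0,0]],[[0.0006,-0.0024,0],[0,0,0]],[[0,0,0],[0,0,0]]]}}

```text
time_s: 6.13
ee_pos: [550.0, -249.8, 24.9]
ee_rot: [180.0, -0.0, 14.7]
force: [-0.2, 0.3, 0.9]
gripper_width: 41.0
```

Emit:
{"name": "drive_tool", "arguments": {"motion": [[[0.0002,-0.001,0],[0,0,0]],[[0.0003,-0.001,0],[0,0,0]],[[0.0002,-0.001,0],[0,0,0]],[[0.0003,-0.001,0],[0,0,0]],[[0.0002,-0.001,0],[0,0,0]],[[0,0,0],[0,0,0]],[[0,0,0],[0,0,0]],[[0,0,0],[0,0,0]],[[0,0,0],[0,0,0]],[[0,0,0],[0,0,0]]]}}

```text
time_s: 6.97
ee_pos: [550.9, -254.0, 24.9]
ee_rot: [-180.0, -0.0, 14.7]
force: [0.5, 1.8, 0.2]
gripper_width: 41.0
```

```bash
python3 - <<'E'
from stage import *
s=env.state();print(s['time_s'],s['ee_pos'],s['ee_rot'],s['force'],R.T@s['force'][:2],toS(s['ee_pos']))
shot('side','d4');im=cv2.imread('pics/d4.png');cv2.imwrite('pics/c6.png',cv2.resize(im[260:410,290:460],None,fx=4,fy=4,interpolation=cv2.INTER_CUBIC))
E
```

```text
6.9667 [ 550.9 -254.    24.9] [-180.    -0.    14.7] [0.5 1.8 0.2] [0.9 1.7] [ 6.7 21.8]
```

View pics/c6.png

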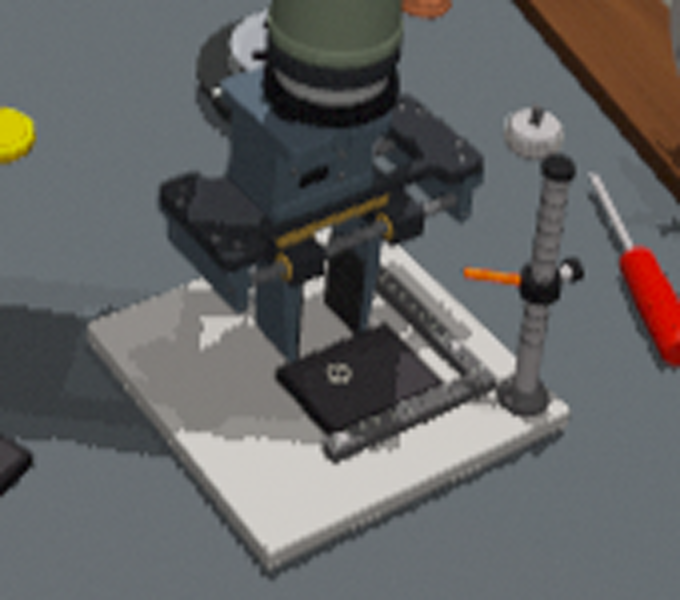

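The tile is now nearly against the side fence. I'll creep until the force rises.

Emit:
{"name": "drive_tool", "arguments": {"motion": [[[0.0003,-0.001,0],[0,0,0]],[[0.0003,-0.001,0],[0,0,0]],[[0.0002,-0.001,0],[0,0,0]],[[0,0,0],[0,0,0]],[[0,0,0],[0,0,0]],[[0,0,0],[0,0,0]],[[0,0,0],[0,0,0]],[[0,0,0],[0,0,0]],[[0,0,0],[0,0,0]],[[0,0,0],[0,0,0]]]}}

```text
time_s: 7.85
ee_pos: [551.0, -254.4, 24.9]
ee_rot: [-179.7, 0.0, 14.6]
force: [0.7, 10.7, 3.5]
gripper_width: 40.8
```

It is seated on the side fence at 10.7 N. Next I'll retract, turn the tool 90° and come down on the tile's −x side.

Emit:
{"name": "drive_tool", "arguments": {"motion": [[[-0.0012,0.0048,0],[0,0,0]],[[-0.0012,0.0048,0],[0,0,0]],[[0,0,0.015],[0,0,0]],[[0,0,0.015],[0,0,0]],[[0,0,0.015],[0,0,0.125]],[[0,0,0.015],[0,0,0.125]],[[0,0,0.015],[0,0,0.125]],[[0,0,0.015],[0,0,0.125]],[[0,0,0.015],[0,0,0.125]],[[0,0,0.015],[0,0,0.125]]]}}

```text
time_s: 8.68
ee_pos: [549.3, -248.1, 145.8]
ee_rot: [179.9, 0.1, 58.0]
force: [-0.5, 0.1, -0.4]
gripper_width: 41.3
```

Emit:
{"name": "drive_tool", "arguments": {"motion": [[[-0.0075,-0.0103,0],[0,0,0.1165]],[[-0.0075,-0.0103,0],[0,0,0.1165]],[[-0.0075,-0.0103,0],[0,0,0.1165]],[[-0.0075,-0.0103,0],[0,0,0.1165]],[[-0.0075,-0.0103,0],[0,0,0.1165]],[[-0.0075,-0.0103,0],[0,0,0.1165]],[[-0.0075,-0.0103,0],[0,0,0.1165]],[[0,0,0],[0,0,0]],[[0,0,0],[0,0,0]],[[0,0,0],[0,0,0]]], "claw": 0.13}}

```text
time_s: 9.52
ee_pos: [497.1, -319.4, 145.0]
ee_rot: [180.0, 0.0, 104.2]
force: [-0.2, -0.0, -0.5]
gripper_width: 12.0
```

```bash
python3 - <<'E'
from stage import *
s=env.state();print(s['time_s'],s['ee_pos'],s['ee_rot'],s['qpos'],s['gripper_width'],toS(s['ee_pos']))
shot('wrist','w5');shot('side','d5');im=cv2.imread('pics/d5.png');cv2.imwrite('pics/c7.png',cv2.resize(im[260:410,290:460],None,fx=4,fy=4,interpolation=cv2.INTER_CUBIC))
E
```

```text
9.5167 [ 497.1 -319.4  145. ] [180.    0.  104.2] [ -33.8   22.6   93.5    0.    63.9 -138.1] 12.020401487601802 [-61.6 -28.3]
```

View pics/w5.png

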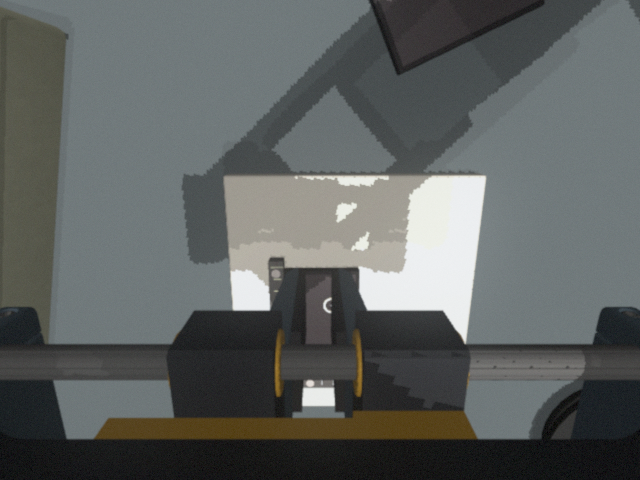

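View pics/c7.png

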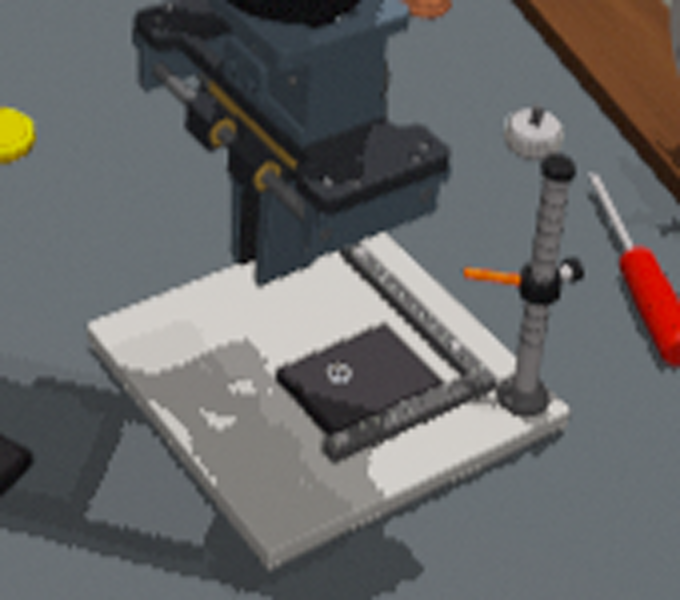

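The tile is flush along the side fence, about 20 mm short in x. I'll descend and push along +x.

Emit:
{"name": "drive_tool", "arguments": {"motion": [[[-0.0003,0.001,-0.014],[0,0,0]],[[-0.0003,0.001,-0.014],[0,0,0]],[[0,0.001,-0.014],[0,0,0]],[[0,0,-0.014],[0,0,0]],[[0,0,-0.014],[0,0,0]],[[0,0,-0.014],[0,0,0]],[[0,0,-0.014],[0,0,0]],[[0,0,-0.014],[0,0,0]],[[0,0,-0.008],[0,0,0]],[[0,0,0],[0,0,0]]]}}

```text
time_s: 10.45
ee_pos: [495.5, -315.5, 23.2]
ee_rot: [-179.9, -0.2, 104.4]
force: [-0.3, 0.2, 0.6]
gripper_width: 11.8
```

Emit:
{"name": "drive_tool", "arguments": {"motion": [[[0.0029,0.0007,0],[0,0,0]],[[0.0029,0.0008,0],[0,0,0]],[[0.0029,0.0007,0],[0,0,0]],[[0.0029,0.0008,0],[0,0,0]],[[0.0029,0.0007,0],[0,0,0]],[[0.0029,0.0008,0],[0,0,0]],[[0.0029,0.0007,0],[0,0,0]],[[0.0029,0.0007,0],[0,0,0]],[[0.0019,0.0005,0],[0,0,0]],[[0,0,0],[0,0,0]]]}}

```text
time_s: 11.28
ee_pos: [521.9, -310.1, 24.9]
ee_rot: [180.0, 0.0, 104.4]
force: [-0.2, -0.5, -0.5]
gripper_width: 12.1
```

```bash
python3 - <<'E'
from stage import *
s=env.state();print(s['time_s'],s['ee_pos'],s['ee_rot'],s['force'],R.T@s['force'][:2],toS(s['ee_pos']))
shot('side','d6');im=cv2.imread('pics/d6.png');cv2.imwrite('pics/c8.png',cv2.resize(im[260:410,290:460],None,fx=4,fy=4,interpolation=cv2.INTER_CUBIC))
E
```

```text
11.2833 [ 521.9 -310.1   24.9] [180.    0.  104.4] [-0.2 -0.5 -0.5] [-0.4 -0.4] [-35.3 -25.4]
```

View pics/c8.png

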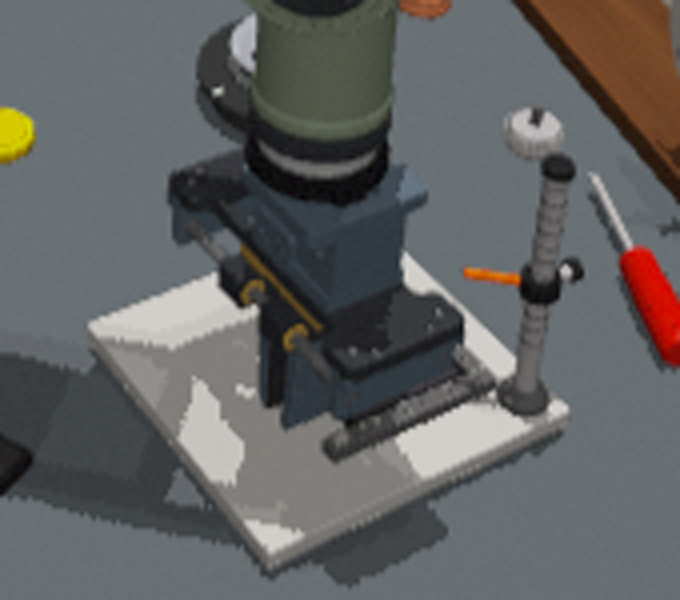

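Emit:
{"name": "drive_tool", "arguments": {"motion": [[[0.001,0.0003,0],[0,0,0]],[[0.001,0.0002,0],[0,0,0]],[[0.001,0.0003,0],[0,0,0]],[[0.001,0.0002,0],[0,0,0]],[[0.0005,0.0001,0],[0,0,0]],[[0,0,0],[0,0,0]],[[0,0,0],[0,0,0]],[[0,0,0],[0,0,0]],[[0,0,0],[0,0,0]],[[0,0,0],[0,0,0]]]}}

```text
time_s: 12.17
ee_pos: [524.1, -309.4, 24.8]
ee_rot: [-179.8, -0.1, 104.4]
force: [-4.8, -1.9, 2.4]
gripper_width: 11.8
```

Emit:
{"name": "drive_tool", "arguments": {"motion": [[[0.001,0.0003,0],[0,0,0]],[[0.001,0.0002,0],[0,0,0]],[[0,0,0],[0,0,0]],[[0,0,0],[0,0,0]],[[0,0,0],[0,0,0]],[[0,0,0],[0,0,0]],[[0,0,0],[0,0,0]],[[0,0,0],[0,0,0]],[[0,0,0],[0,0,0]],[[0,0,0],[0,0,0]]]}}

```text
time_s: 13.0
ee_pos: [524.3, -309.3, 24.8]
ee_rot: [-179.6, -0.1, 104.4]
force: [-10.3, -4.3, 4.4]
gripper_width: 11.8
```

It is seated on the far fence: the position has stalled at 11 N. I'll retract, rise and inspect from above.

Emit:
{"name": "drive_tool", "arguments": {"motion": [[[-0.004,-0.001,0],[0,0,0]],[[-0.004,-0.001,0],[0,0,0]],[[-0.004,-0.001,0],[0,0,0]],[[0,0,0.03],[0,0,0]],[[0,0,0.03],[0,0,0]],[[0,0,0.035],[0,0,0]],[[0,0,0.035],[0,0,0]],[[0,0,0.035],[0,0,0]],[[0,0,0.035],[0,0,0]],[[0,0,0.035],[0,0,0]]]}}

```text
time_s: 13.83
ee_pos: [515.9, -311.3, 261.9]
ee_rot: [179.9, 0.0, 104.4]
force: [0.6, 0.1, 0.7]
gripper_width: 12.0
```

Emit:
{"name": "drive_tool", "arguments": {"motion": [[[0.011,0.003,0.003],[0,0,-0.035]],[[0.011,0.003,0.003],[0,0,-0.035]],[[0.011,0.003,0.003],[0,0,-0.035]],[[0.011,0.003,0.003],[0,0,-0.035]],[[0.011,0.003,0.003],[0,0,-0.035]],[[0.011,0.003,0.003],[0,0,0]],[[0.011,0.003,0.003],[0,0,0]],[[0,0,0],[0,0,0]],[[0,0,0],[0,0,0]],[[0,0,0],[0,0,0]]], "claw": 0.5}}

```text
time_s: 14.67
ee_pos: [592.3, -290.6, 280.6]
ee_rot: [-180.0, -0.0, 94.3]
force: [0.0, 0.5, -0.1]
gripper_width: 45.7
```

```bash
python3 - <<'E'
from stage import *
s=env.state();print(s['time_s'],s['ee_pos'],s['ee_rot'],s['qpos'],toS(s['ee_pos']))
im=shot('wrist','w7');cv2.imwrite('pics/c9.png',cv2.resize(im[30:300,150:470,::-1],None,fx=2.5,fy=2.2,interpolation=cv2.INTER_CUBIC))
shot('side','d7')
E
```

```text
14.6667 [ 592.3 -290.6  280.6] [-180.    -0.    94.3] [ -27.1   24.6   70.4   -0.    85.  -121.5] [ 37.8 -23.9]
```

View pics/w7.png

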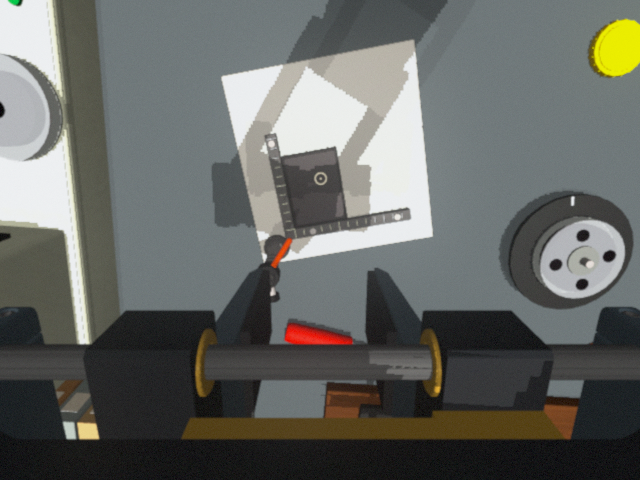

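View pics/c9.png

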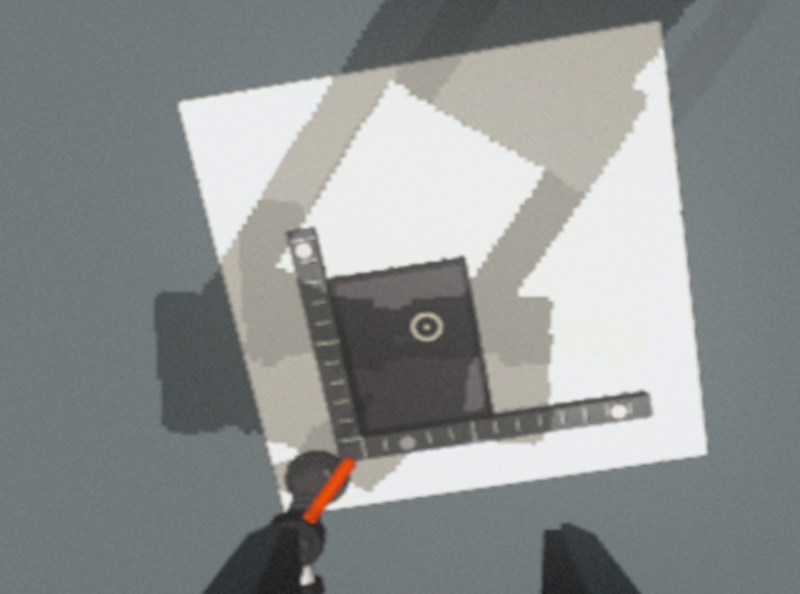

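The tile sits flush on both fences, with the flaw at about (321,178). Now I'll measure the flaw, the pointer height and the stage again from this view.

```bash
cat > m7.py <<'E'
from stage import *
W=load('w7');W2=load('w2');D=load('side0')
q=lambda u,v:(W,150+u/2.5,30+v/2.2)
q2=lambda u,v:(W2,235+u/2.5,55+v/2.5)
Q=np.array([onz(*q(*p),20)[:2] for p in [(180,101),(660,22),(706,454)]]);print(Q)
d=np.diff(Q,axis=0);print(np.linalg.norm(d,axis=1),np.degrees(np.arctan2(d[:,1],d[:,0])),'centre',(Q[0]+Q[2])/2)
f=onz(*q(427,326),28);print('flaw',f,toS(f),'expected',toW((15,-17)))
C=np.array([toS(onz(*q(*p),28)) for p in [(327,280),(465,260),(492,413),(360,434)]]);print(C,C.mean(0))
for cam,u,v in (D,300+531/5,280+239/5),(load('side0'),406.5,327.8):pass
im=load('side0')['im'];hs=cv2.cvtColor(im,cv2.COLOR_RGB2HSV)
for n in('side0','d7','w2','w7','scene0'):
    L=load(n);hs=cv2.cvtColor(L['im'],cv2.COLOR_RGB2HSV);m=cv2.inRange(hs,(4,190,100),(16,255,255))
    k,lab,st,ce=cv2.connectedComponentsWithStats(m)
    for i in range(1,k):
        if st[i,4]>8:print(n,st[i],ce[i])
T=[(D,300+531/5,280+239/5),q(351,462),q2(394,403)]
print('tri all',tri(T),toS(tri(T)),'wr',tri(T[1:]),'s+w7',tri(T[:2]))
E
python3 m7.py
```

```text
[[ 472.1 -396.6]
 [ 424.2 -205.3]
 [ 625.5 -154.1]]
[197.1 207.7] [104.   14.3] centre [ 548.8 -275.3]
flaw [ 567.5 -287.7   28. ] [ 14.4 -14.9] expected [ 568.5 -289.6]
[[-14.9 -53.1]
 [-14.    6.4]
 [ 62.8   6.1]
 [ 63.3 -54. ]] [ 24.3 -23.6]
side0 [406 327  14   4  27] [412.4 328.7]
d7 [406 327  14   4  25] [412.8 328.7]
w2 [393 216  23  22 135] [404.2 226.9]
w7 [271 239  20  29 160] [280.9 252.9]
tri all [ 615.9 -313.5  103.8] [ 55.  -51.9] wr [ 612.6 -312.   114.8] s+w7 [ 616.8 -312.9  103.1]
```

```bash
python3 - <<'E'
from stage import *
D=load('side0')
for SCx,yaw in [((548.1,-282.7),14.5),((548.1,-282.7),14.7),((549.8,-276.8),14.35)]:
    a=np.radians(yaw);R2=np.array([[np.cos(a),-np.sin(a)],[np.sin(a),np.cos(a)]])
    for name,st,px in[('tip',(55,-53),(406.2,327.8)),('top',(85,-80),(430,301))]:
        P=np.array(SCx)+R2@np.array(st)
        o,d=ray(D,*px);t=((P-o[:2])@d[:2])/(d[:2]@d[:2]);X=o+d*t;print(name,P,X)
# loupe in side frame / scene / wrist, z=38
S=load('scene0')
print('lens scene',onz(S,305+251/4,220+148/4,38),'side',onz(D,270+(624-380)/4,220+60/4,38))
E
```

```text
tip [ 614.6 -320.2] [ 613.2 -319.5  109.6]
top [ 650.4 -338.9] [ 650.6 -339.   192.3]
tip [ 614.7 -320. ] [ 613.4 -319.2  109.4]
top [ 650.6 -338.5] [ 650.8 -338.6  191.9]
tip [ 616.2 -314.5] [ 616.1 -314.4  104.6]
top [ 652.  -333.2] [ 653.6 -334.2  188. ]
lens scene [606.9 236.6  38. ] side [605.1 232.   38. ]
```

The side view is self-consistent (its column-top check gives 192 of 193), and it puts the tip near z≈109. I'll confirm that later against the loupe itself. Next I'll go above the loupe's handle.

Emit:
{"name": "drive_tool", "arguments": {"motion": [[[-0.004,0.036,0],[0,0,0]],[[-0.004,0.036,0],[0,0,0]],[[-0.004,0.036,0],[0,0,0]],[[-0.004,0.036,0],[0,0,0]],[[-0.004,0.036,0],[0,0,0]],[[-0.004,0.036,0],[0,0,0]],[[-0.004,0.036,0],[0,0,0]],[[-0.004,0.036,0],[0,0,0]],[[-0.004,0.036,0],[0,0,0]],[[-0.004,0.036,0],[0,0,0]]], "claw": 1}}

```text
time_s: 15.6
ee_pos: [551.9, 70.6, 281.2]
ee_rot: [180.0, -0.0, 94.3]
force: [0.8, 1.3, -0.3]
gripper_width: 91.0
```

Emit:
{"name": "drive_tool", "arguments": {"motion": [[[-0.0026,0.0164,-0.016],[0,0,0]],[[-0.0026,0.0164,-0.016],[0,0,0]],[[-0.0026,0.0164,-0.016],[0,0,0]],[[-0.0026,0.0164,-0.016],[0,0,0]],[[-0.0026,0.0164,-0.016],[0,0,0]],[[-0.0026,0.0164,-0.016],[0,0,0]],[[-0.0026,0.0164,-0.016],[0,0,0]],[[-0.0026,0.0164,-0.016],[0,0,0]],[[-0.0026,0.0164,-0.016],[0,0,0]],[[-0.0026,0.0164,-0.016],[0,0,0]]]}}

```text
time_s: 16.43
ee_pos: [526.4, 233.6, 120.4]
ee_rot: [180.0, -0.0, 94.3]
force: [0.5, -0.5, -0.4]
gripper_width: 91.5
```

```bash
python3 - <<'E'
from stage import *
s=env.state();print(s['time_s'],s['ee_pos'],s['ee_rot'],s['qpos'])
im=shot('wrist','w8')
E
```

```text
16.4333 [526.4 233.6 120.4] [180.   -0.   94.3] [ 22.8  22.6  97.5   0.   59.9 -71.5]
```

View pics/w8.png

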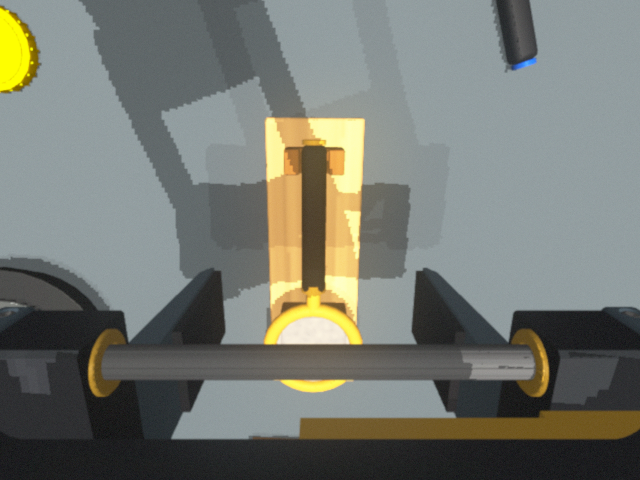

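```bash
python3 - <<'E'
from stage import *
W=load('w8')
a=onz(W,314,145,46);b=onz(W,313.3,290,46);L=onz(W,313,348,38)
print(a,b,np.linalg.norm(a-b),L,np.degrees(np.arctan2(*(b-a)[1::-1])))
print('lateral at TCP: project tcp axis pts', proj(W,[526.4,233.6,46]), proj(W,[526.4,233.6,120]))
E
```

```text
[457.2 227.7  46. ] [553.5 234.2  46. ] 96.46304874498765 [603.7 237.5  38. ] 3.8366836887788196
lateral at TCP: project tcp axis pts [315.3 252.6] [314.3 302.1]
```

The handle is centred to within about 2.5 mm. I'll correct for that and descend.

Emit:
{"name": "drive_tool", "arguments": {"motion": [[[0,-0.0012,-0.012],[0,0,-0.004]],[[0,-0.0012,-0.012],[0,0,-0.003]],[[0,0,-0.012],[0,0,0]],[[0,0,-0.012],[0,0,0]],[[0,0,-0.012],[0,0,0]],[[0,0,-0.012],[0,0,0]],[[0,0,-0.012],[0,0,0]],[[0,0,-0.01],[0,0,0]],[[0,0,-0.006],[0,0,0]],[[0,0,0],[0,0,0]]]}}

```text
time_s: 17.32
ee_pos: [526.1, 230.3, 19.9]
ee_rot: [-179.9, 0.0, 93.9]
force: [-0.2, -0.1, -0.2]
gripper_width: 91.1
```

Emit:
{"name": "drive_tool", "arguments": {"motion": [[[0,0,0],[0,0,0]],[[0,0,0],[0,0,0]],[[0,0,0],[0,0,0]],[[0,0,0],[0,0,0]],[[0,0,0],[0,0,0]],[[0,0,0],[0,0,0]],[[0,0,0],[0,0,0]],[[0,0,0],[0,0,0]],[[0,0,0],[0,0,0]],[[0,0,0],[0,0,0]]], "claw": 0, "force": 30}}

```text
time_s: 18.15
ee_pos: [526.8, 231.0, 21.0]
ee_rot: [-180.0, -0.0, 93.9]
force: [0.0, 0.1, -1.0]
gripper_width: 27.5
```

```bash
python3 - <<'E'
from stage import *
s=env.state();print(s['time_s'],s['ee_pos'],s['ee_rot'],s['force'],s['gripper_width'])
im=shot('wrist','w9');shot('side','d9')
E
```

```text
18.15 [526.8 231.   21. ] [-180.    -0.    93.9] [ 0.   0.1 -1. ] 27.529418722743987
```

View pics/d9.png

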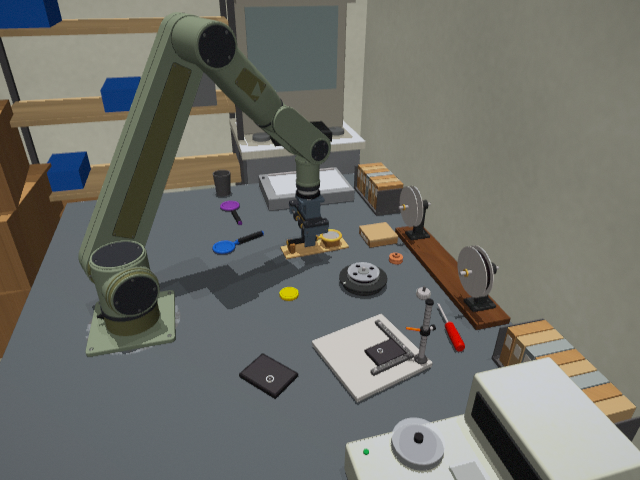

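Width is 27.5 mm, so the fingers are still closing. I'll wait one more call.

Emit:
{"name": "drive_tool", "arguments": {"motion": [[[0,0,0],[0,0,0]],[[0,0,0],[0,0,0]],[[0,0,0],[0,0,0]],[[0,0,0],[0,0,0]],[[0,0,0],[0,0,0]],[[0,0,0],[0,0,0]],[[0,0,0],[0,0,0]],[[0,0,0],[0,0,0]],[[0,0,0],[0,0,0]],[[0,0,0],[0,0,0]]]}}

```text
time_s: 19.08
ee_pos: [526.8, 230.9, 20.9]
ee_rot: [-180.0, -0.0, 93.9]
force: [-0.1, -0.1, -0.2]
gripper_width: 16.0
```

Emit:
{"name": "drive_tool", "arguments": {"motion": [[[0,0,0.003],[0,0,0]],[[0,0,0.006],[0,0,0]],[[0,0,0.012],[0,0,0]],[[0,0,0.02],[0,0,0]],[[0,0,0.02],[0,0,0]],[[0,0,0.02],[0,0,0]],[[0,0,0.02],[0,0,0]],[[0,0,0.02],[0,0,0]],[[0,0,0.01],[0,0,0]],[[0,0,0],[0,0,0]]]}}

```text
time_s: 19.92
ee_pos: [528.3, 231.6, 154.8]
ee_rot: [179.7, -0.1, 93.9]
force: [0.3, 1.5, -1.9]
gripper_width: 16.0
```

```bash
python3 - <<'E'
from stage import *
s=env.state();print(s['time_s'],s['ee_pos'],s['ee_rot'],s['force'],s['gripper_width'])
im=shot('wrist','w10');shot('side','d10')
a=cv2.imread('pics/d10.png')[170:270,260:380];cv2.imwrite('pics/c10.png',cv2.resize(a,None,fx=5,fy=5,interpolation=cv2.INTER_CUBIC))
E
```

```text
19.9167 [528.3 231.6 154.8] [179.7  -0.1  93.9] [ 0.3  1.5 -1.9] 15.959932016471633
```

View pics/c10.png

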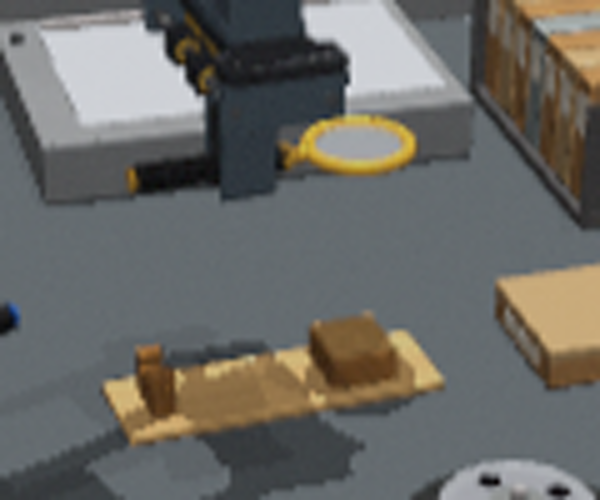

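View pics/w10.png

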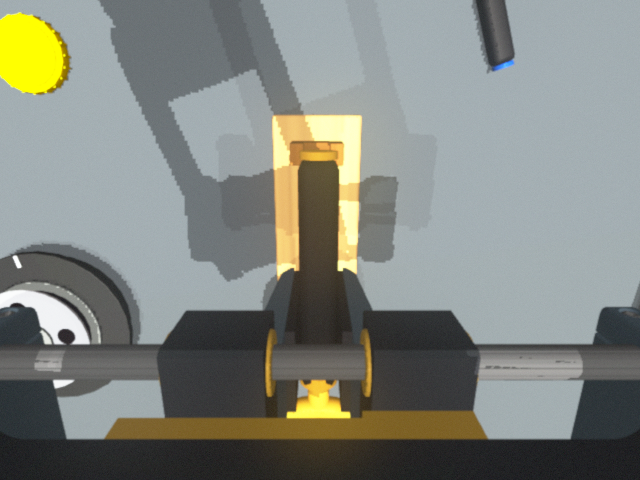

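The loupe is lifted clear. I'll check whether it's level.

```bash
python3 - <<'E'
from stage import *
T=np.array([528.3,231.6]);a=np.radians(3.9);u=np.array([np.cos(a),np.sin(a)])
W=load('w10');D=load('d10');D9=load('d9')
def zat(cam,px,P):
    o,d=ray(cam,*px);t=((P-o[:2])@d[:2])/(d[:2]@d[:2]);return o+d*t,P
print('handle end top (wrist)',zat(W,(319,160),T-69*u),' expect z',171.9+8)
print('lens side',zat(D,(331.6,199),T+77*u),'expect 171.9')
print('hend side',zat(D,(286.6,206),T-69*u),'expect 171.9')
# handle width at far end vs near for tilt
E
```

```text
handle end top (wrist) (array([459.2, 229. , 170.4]), array([459.5, 226.9]))  expect z 179.9
lens side (array([605.9, 236.6, 166.8]), array([605.1, 236.8])) expect 171.9
hend side (array([459.1, 227. , 165.9]), array([459.5, 226.9])) expect 171.9
```

The side camera reads lens and handle end equally low (−5 mm and −6 mm), so the loupe is level. The same bias corrects the pointer tip from 104.6 to about 109.5. I'll carry the loupe over to the stage.

Emit:
{"name": "drive_tool", "arguments": {"motion": [[[-0.0021,-0.012,0],[0,0,0]],[[-0.0021,-0.022,0],[0,0,0]],[[-0.0021,-0.033,0],[0,0,0]],[[-0.0021,-0.033,0],[0,0,0]],[[-0.0021,-0.033,0],[0,0,0]],[[-0.0021,-0.033,0],[0,0,0]],[[-0.0021,-0.033,0],[0,0,0]],[[-0.0021,-0.033,0],[0,0,0]],[[-0.0021,-0.033,0],[0,0,0]],[[-0.0021,-0.033,0],[0,0,0]]]}}

```text
time_s: 20.85
ee_pos: [503.9, -69.1, 150.5]
ee_rot: [-179.8, -0.0, 93.9]
force: [0.2, -0.0, -1.2]
gripper_width: 15.8
```

Emit:
{"name": "drive_tool", "arguments": {"motion": [[[-0.0017,-0.033,0],[0,0,0]],[[-0.0017,-0.033,0],[0,0,0]],[[-0.0017,-0.033,0],[0,0,0]],[[-0.0017,-0.033,0],[0,0,0]],[[-0.0017,-0.033,0],[0,0,0]],[[-0.0017,-0.025,0],[0,0,0]],[[-0.0017,-0.018,0],[0,0,0]],[[-0.0017,-0.01,0],[0,0,0]],[[-0.0017,-0.005,0],[0,0,0]],[[-0.0017,-0.003,0],[0,0,0]]]}}

```text
time_s: 21.68
ee_pos: [487.9, -293.0, 151.0]
ee_rot: [-179.9, -0.1, 93.9]
force: [-0.4, 0.2, -0.9]
gripper_width: 15.6
```

```bash
python3 - <<'E'
from stage import *
s=env.state();print(s['time_s'],s['ee_pos'],s['ee_rot'],s['force'],s['gripper_width'],s['qpos'])
for n in('side','scene'):
    shot(n,n+'11')
a=cv2.imread('pics/side11.png')[230:410,290:460];cv2.imwrite('pics/c11.png',cv2.resize(a,None,fx=3.3,fy=3.3,interpolation=cv2.INTER_CUBIC))
E
```

```text
21.6833 [ 487.9 -293.   151. ] [-179.9   -0.1   93.9] [-0.4  0.2 -0.9] 15.605566921390094 [ -32.2   20.5   95.9    0.    63.8 -126.1]
```

View pics/c11.png

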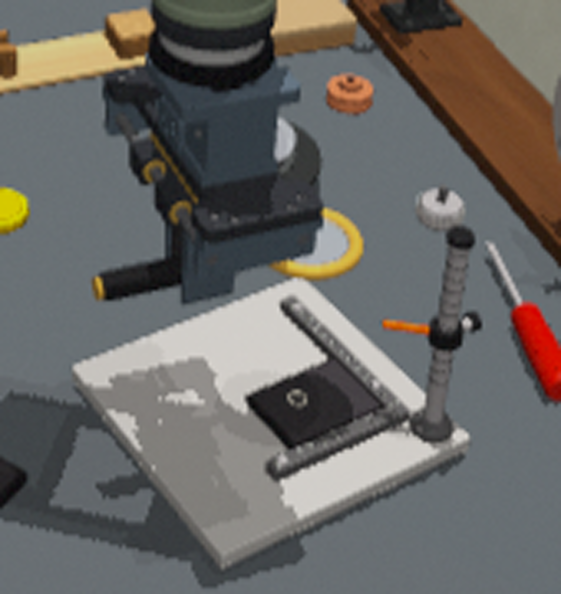

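Emit:
{"name": "drive_tool", "arguments": {"motion": [[[0.0004,-0.0004,-0.004],[0,0,0]],[[0.0004,-0.0004,-0.008],[0,0,0]],[[0.0004,-0.0004,-0.008],[0,0,0]],[[0.0004,-0.0004,-0.008],[0,0,0]],[[0.0004,-0.0004,-0.008],[0,0,0]],[[0,0,-0.008],[0,0,0]],[[0,0,-0.007],[0,0,0]],[[0,0,-0.005],[0,0,0]],[[0,0,-0.0025],[0,0,0]],[[0,0,0],[0,0,0]]]}}

```text
time_s: 22.62
ee_pos: [490.5, -294.9, 92.7]
ee_rot: [-179.9, -0.0, 93.9]
force: [-0.1, 0.0, -0.8]
gripper_width: 15.5
```

Emit:
{"name": "drive_tool", "arguments": {"motion": [[[0,0,0],[0,0,0]],[[0,0,0],[0,0,0]],[[0,0,0],[0,0,0]],[[0,0,0],[0,0,0]],[[0,0,0],[0,0,0]],[[0,0,0],[0,0,0]],[[0,0,0],[0,0,0]],[[0,0,0],[0,0,0]],[[0,0,0],[0,0,0]],[[0,0,0],[0,0,0]]]}}

```text
time_s: 23.45
ee_pos: [490.8, -295.0, 93.4]
ee_rot: [-180.0, -0.0, 93.9]
force: [-0.2, 0.1, -1.6]
gripper_width: 15.4
```

```bash
python3 - <<'E'
from stage import *
s=env.state();print(s['time_s'],s['ee_pos'],s['ee_rot'],s['force'],s['gripper_width'])
for n in('side','scene','wrist'):
    shot(n,n+'12')
a=cv2.imread('pics/side12.png')[270:410,300:460];cv2.imwrite('pics/c12.png',cv2.resize(a,None,fx=4,fy=4,interpolation=cv2.INTER_CUBIC))
a=cv2.imread('pics/scene12.png')[290:440,120:280];cv2.imwrite('pics/c13.png',cv2.resize(a,None,fx=4,fy=4,interpolation=cv2.INTER_CUBIC))
E
```

```text
23.45 [ 490.8 -295.    93.4] [-180.    -0.    93.9] [-0.2  0.1 -1.6] 15.418945239087323
```

View pics/c12.png

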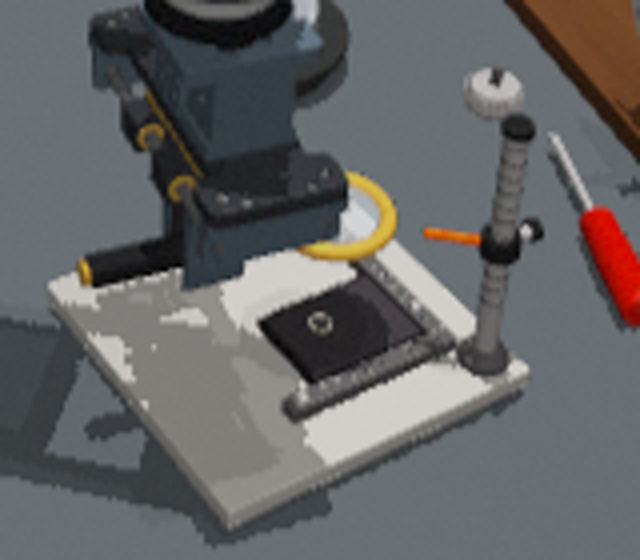

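View pics/c13.png

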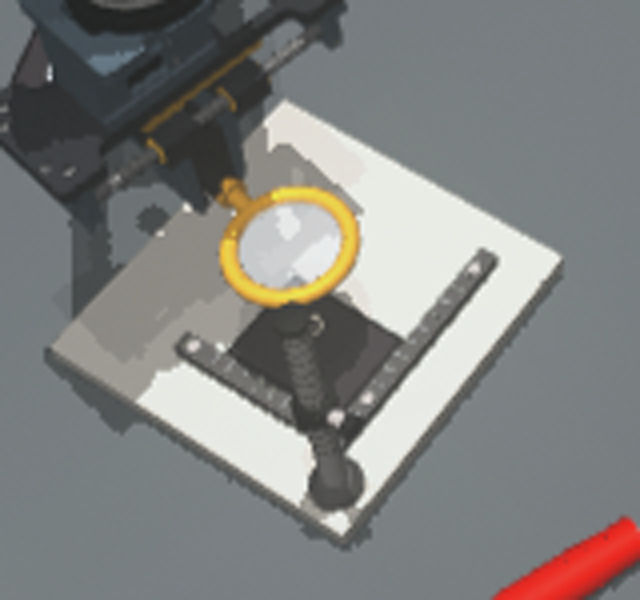

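View pics/wrist12.png

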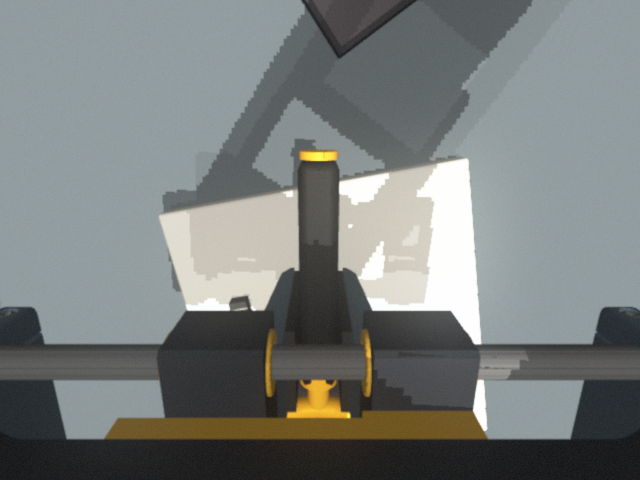

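The loupe is over the tile in both outside views. Next I'll compare lens and flaw positions, and rim and tip heights, within each camera.

```bash
cat > m12.py <<'E'
from stage import *
import sys
k=sys.argv[1]; zl=float(sys.argv[2])
out={}
for n,roi in(('side',(320,300,405,340)),('scene',(170,330,215,370))):
    L=load(n+k);hs=cv2.cvtColor(L['im'],cv2.COLOR_RGB2HSV)
    m=cv2.inRange(hs,(18,120,90),(32,255,255));x0,y0,x1,y1=roi;mm=np.zeros_like(m);mm[y0:y1,x0:x1]=m[y0:y1,x0:x1]
    kk,lab,st,ce=cv2.connectedComponentsWithStats(mm);i=1+st[1:,4].argmax();mm=(lab==i).astype(np.uint8)
    pts=cv2.findContours(mm,cv2.RETR_EXTERNAL,cv2.CHAIN_APPROX_NONE)[0][0][:,0].astype(float)
    # back-project rim pixels on plane z=zl and fit circle of radius 36.5 by lstsq
    ys,xs=np.nonzero(mm);P=np.array([onz(L,x,y,zl)[:2] for x,y in zip(xs,ys)])
    A=np.c_[2*P,np.ones(len(P))];s=np.linalg.lstsq(A,(P**2).sum(1),rcond=None)[0];r=np.sqrt(s[2]+s[:2]@s[:2]);
    print(n,'mask circle centre',s[:2],'mean r',r,st[i])
E
python3 m12.py 12 110.5
python3 - <<'E'
from stage import *
S=load('scene0');D=load('side0')
# flaw in each camera after registering: 
s=load('scene12');d=load('side12')
print('flaw scene',onz(s,120+317/4,290+324/4,28),'side',onz(d,300+320/4,270+322/4,28))
E
python3 - <<'E'
import cv2
a=cv2.imread('pics/scene12.png')[340:400,170:230];cv2.imwrite('pics/c14.png',cv2.resize(a,None,fx=10,fy=10,interpolation=cv2.INTER_CUBIC))
E
```

```text
side mask circle centre [ 567.4 -291.2] mean r 33.26374494091185 [374 313  25  23 149]
scene mask circle centre [ 564.8 -290.1] mean r 34.354533325636616 [174 334  36  33 389]
flaw scene [ 572.4 -286.8   28. ] side [ 567.4 -293.    28. ]
```

View pics/c14.png

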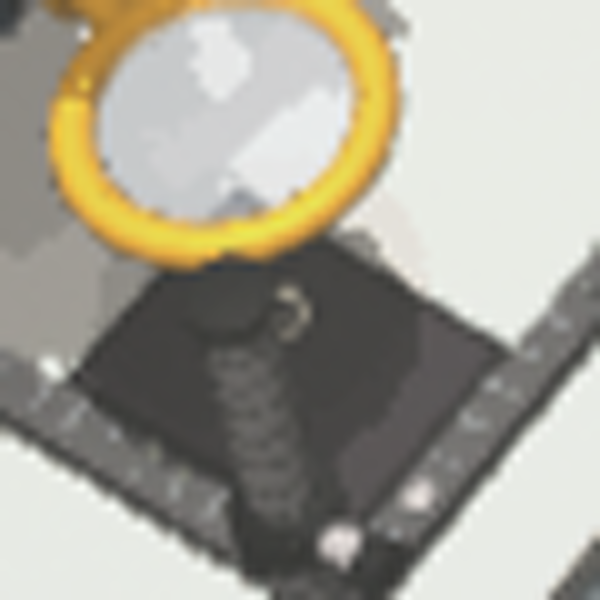

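```bash
python3 - <<'E'
from stage import *
D=load('side12');S=load('scene12')
def zat(cam,px,P):
    o,d=ray(cam,*px);P=np.array(P);t=((P-o[:2])@d[:2])/(d[:2]@d[:2]);return o+d*t
for nm,cam,c in(('side',D,(567.4,-291.2)),('scene',S,(564.8,-290.1))):
    px=proj(cam,[*c,110.5]);print(nm,px,'lens',zat(cam,px,(567.6,-289.8)))
print('tip',zat(D,(406.2,327.8),(614.4,-314.9)),'top',zat(D,(430,301),(650.2,-333.4)),'flaw',zat(D,(380,350.5),(566.7,-289.8)))
print('scene top',zat(S,(193,368),(650.2,-333.4)),'flaw',zat(S,(198.5,371),(566.7,-289.8)), onz(S,198.5,371,28))
hs=cv2.cvtColor(D['im'],cv2.COLOR_RGB2HSV);m=cv2.inRange(hs,(4,190,100),(16,255,255));print(cv2.connectedComponentsWithStats(m)[2])
E
```

```text
side [382.3 322.9] lens [ 568.  -290.   109.3]
scene [190.6 349.5] lens [ 567.1 -291.1  114.1]
tip [ 615.5 -315.5  105.7] top [ 653.  -335.2  188.8] flaw [ 568.5 -290.7   25.6]
scene top [ 650.9 -331.6  189.5] flaw [ 568.1 -286.6   22.4] [ 571.3 -288.    28. ]
[[     0      0    640    480 307173]
 [   406    327     14      4     25]
 [   460    342      1      1      1]
 [   458    344      1      1      1]]
```

The rim reads about 2–3 mm above the tip within the side view. I'll trim 3 mm down and 1 mm in +x.

Emit:
{"name": "drive_tool", "arguments": {"motion": [[[0.0005,0,-0.001],[0,0,0]],[[0.0005,0,-0.001],[0,0,0]],[[0,0,-0.001],[0,0,0]],[[0,0,0],[0,0,0]],[[0,0,0],[0,0,0]],[[0,0,0],[0,0,0]],[[0,0,0],[0,0,0]],[[0,0,0],[0,0,0]],[[0,0,0],[0,0,0]],[[0,0,0],[0,0,0]]]}}

```text
time_s: 24.43
ee_pos: [491.9, -295.1, 90.5]
ee_rot: [180.0, -0.0, 93.9]
force: [-0.5, 0.4, -2.0]
gripper_width: 15.6
```

```bash
python3 - <<'E'
from stage import *
s=env.state();print(s['time_s'],s['ee_pos'],s['ee_rot'],s['force'],s['gripper_width'],abs(s['qvel']).max())
for n in('side','scene'):
    shot(n,n+'13')
a=cv2.imread('pics/side13.png')[270:410,300:460];cv2.imwrite('pics/c15.png',cv2.resize(a,None,fx=4,fy=4,interpolation=cv2.INTER_CUBIC))
E
python3 m12.py 13 107.7
```

```text
24.4333 [ 491.9 -295.1   90.5] [180.   -0.   93.9] [-0.5  0.4 -2. ] 15.567153856326698 0.07891907635636466
side mask circle centre [ 568.7 -291.7] mean r 33.05961613123286 [375 314  25  23 151]
scene mask circle centre [ 565.9 -290. ] mean r 34.177816654415956 [175 335  35  33 380]
```

View pics/c15.png

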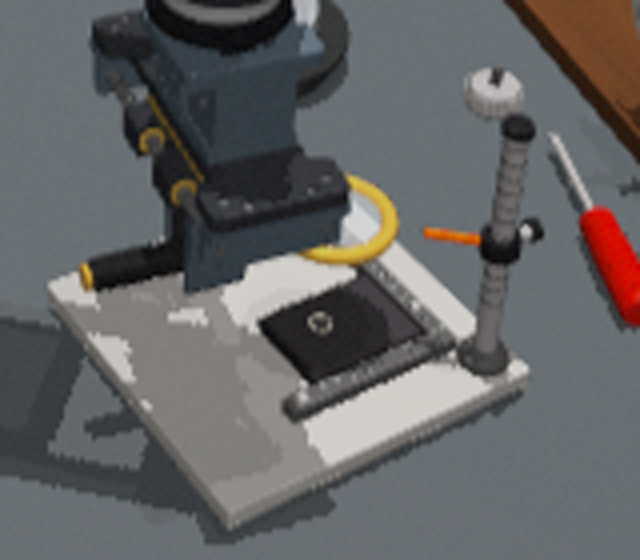

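The tile is still flush, the pointer hasn't moved and the loupe is steady, so I'm handing in.

```bash
python3 -c "
from workcell import env
print(env.job_done())"
```

```text
the job is handed in; nothing more can be done
None
```

I pushed the mirror tile flush against both steel fences, then took the brass loupe off its rest by the handle and held it over the flaw. I handed the job in at about 24.5 s of the 72 s allowed; it reports no verdict.

**Last checks**
- **Tile:** each push ended with the tile stalled against its fence at about 11 N. The view from above showed it flush on both, and the final side view looked the same.
- **Grip:** the loupe is firmly held at 15.6 mm opening, with the joints practically at rest. The side view after lifting put it level to about 0.01 rad; I did not measure that again over the tile.
- **Centring:** the arm's position puts the lens about 2 mm from the flaw. The outside cameras disagree a little: the side view gives about 2 mm, and the other view about 4–6 mm (limit 10 mm).
- **Height:** the lens is at about 107.6 mm. My best estimate of the pointer tip, corrected for camera bias, is about 109 mm. The wrist camera gave anything from 99 to 115 mm, so the height is the least certain of these (limit 6 mm either way).
- **Other things:** the focus pointer had not moved in the last images, and none of the moves went near the turntable or the loose objects. I did not measure those objects one by one.

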